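# Seat the slide carrier on the microscope stage

## Robot

A 7-joint arm with a two-finger parallel gripper is mounted at the origin on the work surface. World frame = base frame: x ahead of the robot, y to its left, z up, the work surface at z = 0. Lengths are in m, angles in rad, forces in N, time in s.
With the tool pointing down it reaches from about 0.35 to 0.9 m from the base axis. Payload 8.1 kg.
Tool frame: the origin (TCP) lies at the very end of the fingers, on their centre line; the grasp point (between the pads) lies 19 mm behind it (grasp_offset is the distance from the TCP to the grasp point, in m); z points along the fingers, y is the line along which they close (so a half turn about z gives the same grasp; the last joint's range is limited). The gripper opens to 92 mm and grips with 3 to 60 N. Pads are 19 mm wide; open, the fingers measure 130 mm over their backs; the gripper's body (75 mm by 190 mm) begins 47 mm behind the grasp point.
Start: joints at [1.228, 0.434, 0.025, 1.573, -0.012, 1.134, -0.075], TCP at [0.148, -0.607, 0.227] pointing down, gripper open.
Joint ranges: [-2.62, 2.62], [-0.44, 2.09], [-1.27, 1.32], [0.08, 2.57], [-1.32, 4.46], [0.12, 2], [-2.74, 2.74]. Speed limits (rad/s): [2.22, 2.22, 3.01, 3.01, 3.14, 3.14, 3.14].

## Interface

Orientations are given as a rotation vector (axis times angle).
In Python, from cell import observe, get_image, camera_params, sign_off, silhouettes, grasp_offset gives the robot as it stands. The module is installed in compiled form; this text tells all that it offers.
- The arm moves only by the tool jog_arm, never from a script. Its argument "motion" is a list that holds one entry, the list of rows, each a list of 7 numbers: the shift along the tool's x, y, z in m, then the turn, a rotation vector about the tool's x, y, z in rad, then the closure, from -1 (fully open) to 1 (shut), so that 0 is half open. In form: [[[dx, dy, dz, wx, wy, wz, hand], ...]]. A call has 1 to 10 rows; each row is the pose to reach, as a shift and turn from the pose commanded when the call began, along the tool's axes at that moment; what a row does not reach only later rows make up. A row lasts 1/12 s, in which the tool goes at most 41.7 mm and 7.16 degrees, less where a joint would pass 70% of its speed; a pose out of reach is approached as far as the arm can. A call with a gripper value outside its range is refused whole. The fingers move at their own pace and stop on an object; "force" is the grip in N (left out, the last holds). Time passes only in rows, so rows that repeat a pose let the fingers close. It gives the time, the measured TCP pose, the force, the opening and the grip force at its end, in the units of the state.
- observe(): the state, without advancing time (a new reading comes with each control period).
- get_image(name): name is "side" or "top" or "wrist"; returns the picture (400x640x3 uint8, red, green, blue); there is no depth.
- camera_params(name): a dict with "vertical_fov" (degrees; the focal length in pixels is half the picture's height over the tangent of half this angle, whatever the lens; pixels are square), "cx", "cy" (the principal point, pixels), "T" (4x4, takes a point from camera to world coordinates). Camera axes: x right, y down, z forward; pixel columns grow to the right and rows downward; lengths in m; the calibration is good to about 2 mm. A picture is of the moment at which its call begins: read the wrist's pose just before it. camera_params takes no time and is no camera call; for the wrist camera it gives the pose at the moment of the call.
- sign_off(): hands the job in; it is judged then, once.
Trained networks look in the newest picture that a camera, given by its name, has taken for a name from the list of things; names that differ only in an ending like _2 or _b are one class to them, and where a whole thing is asked for, a point or a joint stands for the part that bears it (a point fixed in the world has none). Each returns a list of dicts, best first, with "p" (0 to 1); they miss things now and then, are a little off and sometimes report something else, mostly with a low value. They report only what shows in the picture. A call takes as long as a camera call. They do not tell look-alikes from the thing itself.
- silhouettes(query, camera): "mask" (400x640 bool, what is visible of it) and "pixel" ([column, row] in pixels, amid what is visible of it).
The state is a dict: "clock": time; "joints": joint angles; "dq": joint speeds; "joint_efforts": joint torques, N m; "position": TCP position; "ee_rot": TCP orientation; "force": force on the tool from outside, world axes, zero at the start; "ft_torque": the same for the moment, N m; "width": opening from 0.0 (shut) to 1.0 (fully open); "gripper_force": force on a finger pad.
Only numpy, scipy, OpenCV 4.12 (cv2) and the standard library are available. Lean on these libraries where they do the work, as an engineer would, in place of code of your own. Each camera call takes 0.05 s, during which the arm holds its last target. There are 200 camera calls.

## Task

Push the green slide carrier along its rails towards the viewing head until you feel it drop fully into its locating notches, lying flat and flush with the guides. Then press the blue start button all the way in, and let go of it. Only push the carrier with the fingertips, never lift it; do not press the button before the carrier is seated, and leave the oil bottle, the dish and the slide box where they are.

Things in the scene. Friction and masses are not known exactly. Their poses are not given: they have to be found in the camera images.
- carrier: Loose green plate with three glass slides, 130 mm long (x), 104 wide, 18 thick, on four feet 8 high; about 0.5 kg. Origin: its centre, level with the feet's undersides; x points along the rails in the pushing direction, z up. Too wide to grip: push the middle of its flat rear edge, 65 behind the origin, 8 to 26 above the origin. It slides with a few N of friction, 2 of play each side.
- seat (a point): Where the carrier's origin lies when seated, 18 mm above the work surface, on the fixed stage; axes as the stage. The carrier starts 60 to 140 before it (at negative x), its feet on the runners and its origin 6 higher. When its feet (16 long) reach the notches (22 long, 6 deep) it drops by 6, and the notch walls stop it from sliding on, with 3 of play either way.
- stage: Fixed white base 400 x 140 x 18 mm, origin at the centre of its underside; x along the rails in the pushing direction. Two black guides at y = +-54 to +-66, tops 44 up (flush with the seated carrier), red lines marking its seated ends. Runner tops 24 up; open from above behind the carrier, back to x = -195. Viewing head, 38 across, hangs over x = 125, 125 up, on a post at x = 178, 255 high.
- start_top (a point): Centre of the top of the blue round start button, 26 mm across, pressed straight down. It stands on a white control block, 36 high, on the stage's -y side (button at x = -60, y = -105 from the stage's origin).
- start (a joint): Travel of the start button in m: 0 released, 0.006 fully in; springs back; fully in takes about 4 N.
- oil: Amber bottle with a black cap, 38 mm across, 75 high. Origin: centre of its underside. Leave alone.
- dish: Closed petri dish with orange contents, 92 mm across, 17 high. Origin: centre of its underside. Leave alone.
- slidebox: Blue slide box, 85 x 100 x 32 mm high. Origin: centre of its underside. Leave alone.
Things that resemble listed ones, but are neither listed nor needed, are in the scene too. There is more than one size of the carrier; the job needs the largest.

How it is judged:
On the way, in this order (a step that is already met when the one before it is completed fails the run):
1. the carrier has dropped into its notches (z of carrier in the frame of seat between -0.003 and 0.0025 m and x of carrier in the frame of seat between -0.006 and 0.006 m and y of carrier in the frame of seat between -0.005 and 0.005 m and angle between carrier's own z axis and vertical below 0.03 rad and angle between the x axis of carrier and the x axis of seat, either way round below 0.06 rad), for 0.2 s.
2. the start button is pressed in (value of joint start above 0.0045 m), for 0.05 s.
At the end, for the whole second after the job is handed in: The carrier rests in its notches: within 6 mm along the rails, 5 mm across and 2.5 mm in height of the seat, flat within 0.03 rad, in line within 0.06 rad; the button was then pressed 4.5 mm in and is out again (under 2 mm); bystanders within 20 mm of their starts and upright (all of step 1 and value of joint start below 0.002 m and linear speed of carrier below 0.01 m/s and angular speed of carrier below 0.1 rad/s and distance of each of oil, dish, slidebox from where it was at the start of the episode below 0.02 m and angle between each of oil, dish, slidebox's own z axis and vertical below 0.2 rad); the robot touches nothing.
It fails at once if the carrier is lifted more than 6 mm off its runners (z of carrier in the frame of seat above 0.012 m).
It fails at once if the carrier is tipped up (angle between carrier's own z axis and vertical above 0.15 rad).
It fails at once if the button is pressed while the carrier is not seated (value of joint start above 0.003 m and not (z of carrier in the frame of seat between -0.003 and 0.0025 m and x of carrier in the frame of seat between -0.006 and 0.006 m and y of carrier in the frame of seat between -0.005 and 0.005 m and angle between carrier's own z axis and vertical below 0.03 rad and angle between the x axis of carrier and the x axis of seat, either way round below 0.06 rad)).
It fails at once if the oil bottle, dish or slide box is moved or tipped (distance of any of oil, dish, slidebox from where it was at the start of the episode above 0.02 m or angle between any of oil, dish, slidebox's own z axis and vertical above 0.3 rad).
It also fails if it takes over 38 s, if anything falls off the work surface, if the arm or the gripper's body presses on something with over 40 N, if the wrist force passes 120 N, or if a joint passes its speed limit or range.

## Working session

There is one attempt and no reset: what is moved stays moved. The work goes in short steps, Python scripts to look and compute and a tool call to move; the robot and the scene stay as the last step left them, time stands still between calls to the robot, and variables do not carry over. Pictures are saved under pics/ and viewed, at most 11 in all, crops included, and the job is handed in when it is done.

Besides the shell and the picture viewer there is one more tool, called after "Emit:" by a JSON object that holds its "name" and its "arguments", one argument or row to a line. jog_arm: Moves the arm, as the interface text tells. Its arguments: {"type":"object","properties":{"motion":{"type":"array"},"force":{"type":"number"}},"required":["motion"]}

```bash
mkdir -p pics; cat > h.py <<'E'
import numpy as np, cv2
from cell import *
from scipy.spatial.transform import Rotation as R
def cam(n):
    c=camera_params(n); f=200/np.tan(np.radians(c["vertical_fov"])/2); return c,f
def ray(n,u,v,z):
    c,f=cam(n);T=np.array(c["T"]); d=T[:3,:3]@np.array([(u-c["cx"])/f,(v-c["cy"])/f,1]); return T[:3,3]+d*(z-T[2,3])/d[2]
def proj(n,p):
    c,f=cam(n);T=np.array(c["T"]); q=T[:3,:3].T@(np.array(p)-T[:3,3]); return np.array([c["cx"]+f*q[0]/q[2],c["cy"]+f*q[1]/q[2]])
def save(n,fn): 
    im=get_image(n); cv2.imwrite("pics/"+fn,cv2.cvtColor(im,cv2.COLOR_RGB2BGR)); return im
E
python3 - <<'E'
from h import *
s=observe(); print(s["clock"],s["position"],s["ee_rot"],s["force"],grasp_offset)
for n in("top","side"):
    save(n,n+"0.png"); print(n,np.round(camera_params(n)["T"],3).tolist())
    for q in("carrier","stage","start_top","oil","dish","slidebox"):
        for d in silhouettes(q,n):
            if d["p"]>.3:
                m=d["mask"].astype(np.uint8); r=cv2.minAreaRect(cv2.findNonZero(m)); print(q,round(d["p"],2),np.round(d["pixel"]),m.sum(),np.round(r[0]),np.round(r[1]),round(r[2]))
print(observe()["clock"])
E
```

```text
0.0 [ 0.1482744  -0.60661647  0.22595835] [-3.11749772e+00 -3.75453765e-01  5.20411916e-04] [ 0.33035267  0.47355782 -0.58284791] 0.0188
top [[-0.004, -0.993, 0.118, 0.401], [-1.0, 0.003, -0.011, 0.028], [0.011, -0.118, -0.993, 1.331], [0.0, 0.0, 0.0, 1.0]]
carrier 0.91 [341. 114.] 814 [338. 114.] [25. 32.] 90
carrier 0.77 [373. 271.] 775 [371. 271.] [26. 31.] 39
carrier 0.7 [350. 195.] 1877 [350. 197.] [39. 49.] 82
stage 0.75 [321. 196.] 6341 [325. 189.] [ 77. 150.] 81
start_top 0.38 [347. 158.] 59 [347. 159.] [8. 8.] 27
oil 0.74 [294. 128.] 176 [294. 126.] [15. 13.] 90
dish 0.61 [350. 198.] 1804 [350. 197.] [38. 48.] 81
dish 0.58 [430. 128.] 849 [425. 128.] [32. 32.] 90
slidebox 0.64 [210. 290.] 1272 [207. 290.] [33. 40.] 79
side [[0.973, -0.134, 0.188, 0.345], [-0.23, -0.621, 0.749, -0.723], [0.017, -0.772, -0.635, 0.675], [0.0, 0.0, 0.0, 1.0]]
carrier 0.97 [411. 213.] 650 [410. 213.] [25. 33.] 83
carrier 0.96 [256. 259.] 1049 [253. 262.] [42. 29.] 23
carrier 0.81 [329. 223.] 1639 [329. 224.] [49. 41.] 61
stage 0.97 [324. 206.] 6517 [324. 194.] [179.  82.] 63
oil 0.48 [381. 180.] 222 [380. 181.] [22. 12.] 90
dish 0.84 [437. 285.] 1160 [438. 285.] [43. 33.] 27
slidebox 0.79 [225. 162.] 652 [224. 161.] [25. 29.] 74
0.7
```

View pics/top0.png

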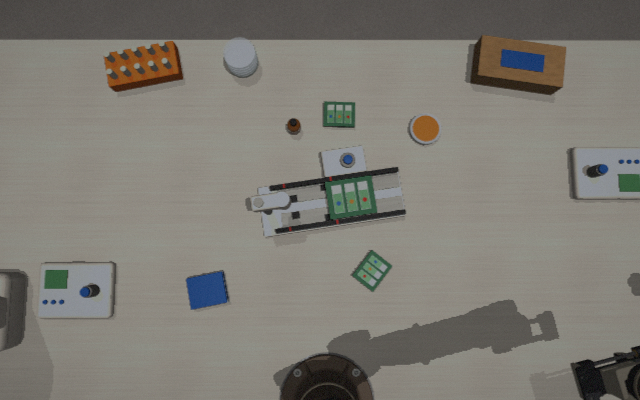

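View pics/side0.png

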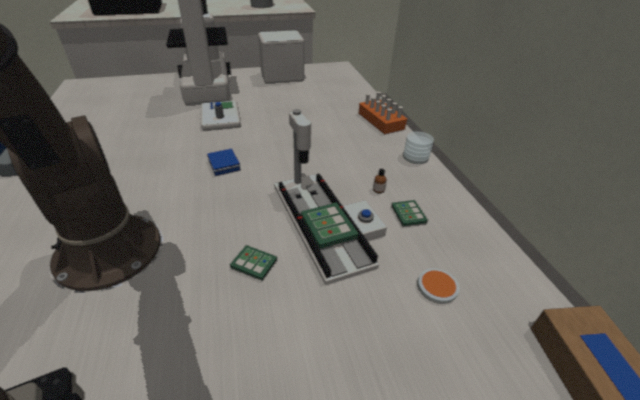

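The top view shows the stage around (325,200), with the pushing direction to image-left (about world +y). The large carrier is at (351,198), the button at (347,159), and the viewing head's post at (255,202). Next I'll zoom in and fit the guides.

```bash
python3 - <<'E'
from h import *
im=cv2.imread("pics/top0.png")
cv2.imwrite("pics/crop0.png",cv2.resize(im[140:250,240:420],None,fx=4,fy=4,interpolation=cv2.INTER_CUBIC))
for n,(u,v,z) in dict(button=(347.5,159,.05),carr=(350.5,197.5,.05)).items(): print(n,ray("top",u,v,z).round(4))
dark=(im.max(2)<45).astype(np.uint8); dark[:140]=0;dark[250:]=0;dark[:,:262]=0;dark[:,415:]=0
n,l,st,c=cv2.connectedComponentsWithStats(dark)
for i in range(1,n):
    if st[i,4]>15: print(st[i],c[i])
r=im.astype(int); red=((r[:,:,2]>r[:,:,1]+50)&(r[:,:,2]>r[:,:,0]+50)).astype(np.uint8); red[:140]=0;red[250:]=0
n,l,st,c=cv2.connectedComponentsWithStats(red)
for i in range(1,n): print("red",st[i],c[i].round(1), ray("top",*c[i],.044).round(4))
E
```

```text
button [ 0.6541 -0.0603  0.05  ]
carr [ 0.5474 -0.0674  0.05  ]
[332 168  66  13 282] [365.38297872 173.5070922 ]
[270 177  60  13 270] [302.2962963  183.68148148]
[290 195   7   7  30] [293.36666667 198.03333333]
[339 210  66  13 222] [371.79279279 215.95495495]
[293 212   6   7  34] [295.38235294 214.52941176]
[292 214  44  16 187] [315.45454545 223.64171123]
[276 227  13   6  45] [281.91111111 229.68888889]
red [329 177   3   4  10] [330.2 178.3] [ 0.6014 -0.0125  0.044 ]
red [283 184   2   4   8] [283.5 185.5] [0.5818 0.1157 0.044 ]
red [363 198   4   3  11] [364.4 198.9] [ 0.5441 -0.1058  0.044 ]
red [336 220   3   4  10] [337.  221.5] [ 0.4825 -0.0303  0.044 ]
red [289 227   2   4   8] [289.5 228.5] [0.4639 0.0988 0.044 ]
```

View pics/crop0.png

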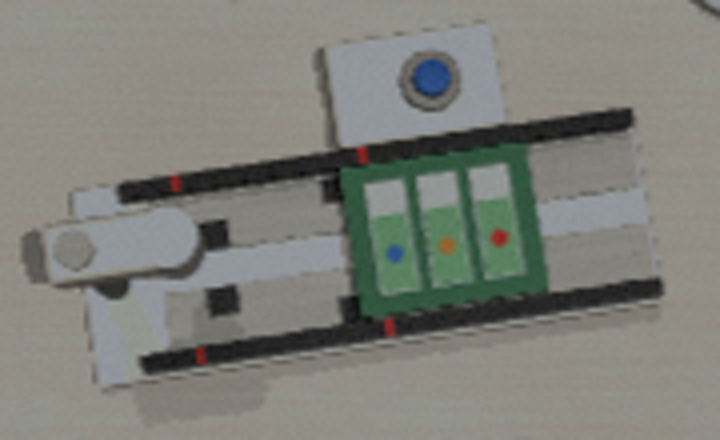

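Emit:
{"name": "jog_arm", "arguments": {
  "motion": [
    [[0.509,-0.338,0,0,0,-1.478,1],[0.509,-0.338,0,0,0,-1.478,1],[0.509,-0.338,0,0,0,-1.478,1],[0.509,-0.338,0,0,0,-1.478,1],[0.509,-0.338,0,0,0,-1.478,1],[0.509,-0.338,0,0,0,-1.478,1],[0.509,-0.338,0,0,0,-1.478,1],[0.509,-0.338,0,0,0,-1.478,1],[0.509,-0.338,0,0,0,-1.478,1],[0.509,-0.338,0,0,0,-1.478,1]]
  ]
}}

```text
clock: 1.53
position: [0.4319, -0.2992, 0.2271]
ee_rot: [2.303, 2.136, -0.0]
force: [0.9, -0.3, 0.1]
width: 0.329
gripper_force: 0.0
```

```bash
cat >> h.py <<'E'
S=np.array([.5324,.0429,0]); A=np.array([-.147,.989,0]); A/=np.linalg.norm(A)
def goto(s,c,z):
    "tool-frame shift/turn from the measured pose to along-rail s, across c (stage y), height z"
    o=observe(); X=R.from_rotvec(o["ee_rot"]); L=np.array([-A[1],A[0],0]); p=S+A*s+L*c; p[2]=z
    best=min((X.inv()*R.from_matrix(np.c_[sg*A,-sg*L,[0,0,-1]]) for sg in(1,-1)),key=lambda r:r.magnitude())
    d=np.array(o["position"])-S
    print("t",o["clock"],"s,c,z",(d@A).round(4),(d@L).round(4),d[2].round(4),"F",np.round(o["force"],1),"w",round(float(o["width"]),2))
    print("shift",X.inv().apply(p-o["position"]).round(4),"turn",best.as_rotvec().round(3))
E
python3 -c "
from h import *
goto(-.203,0,.2)"
```

```text
t 1.5333 s,c,z -0.3236 0.1497 0.2271 F [ 0.9 -0.3  0.1] w 0.33
shift [0.1508 0.1193 0.0271] turn [ 0.001  0.001 -0.223]
```

Emit:
{"name": "jog_arm", "arguments": {
  "motion": [
    [[0.151,0.119,0.0,0,0,-0.223,1],[0.151,0.119,0.0,0,0,-0.223,1],[0.151,0.119,0.0,0,0,-0.223,1],[0.151,0.119,0.0,0,0,-0.223,1],[0.151,0.119,0.0,0,0,-0.223,1],[0.151,0.119,0.0,0,0,-0.223,1],[0.151,0.119,0.0,0,0,-0.223,1],[0.151,0.119,0.0,0,0,-0.223,1]]
  ]
}}

```text
clock: 2.2
position: [0.5612, -0.1608, 0.2265]
ee_rot: [-2.059, -2.373, 0.002]
force: [-1.5, 0.0, -0.8]
width: 0.009
gripper_force: 0.0
```

```bash
python3 -c "
from h import *
goto(-.203,0,.031)
im=save('wrist','w0.png')
for q in ('carrier','start_top'):
  for d in silhouettes(q,'wrist'):
    print(q,d['p'],d['pixel'],d['mask'].sum(), ray('wrist',*d['pixel'],.05))
"
```

```text
t 2.2 s,c,z -0.2057 0.0015 0.2265 F [-1.5  0.  -0.8] w 0.01
shift [0.0029 0.0016 0.1955] turn [-0.001  0.001 -0.006]
carrier 0.86 [324.9, 83.9] 13971 [ 0.55039719 -0.06422732  0.05      ]
carrier 0.79 [144.0, 115.2] 5481 [ 0.36898205 -0.12029221  0.05      ]
carrier 0.63 [542.4, 92.5] 5834 [ 0.76994239 -0.04180212  0.05      ]
start_top 0.8 [423.6, 95.3] 575 [ 0.65145302 -0.06105017  0.05      ]
```

View pics/w0.png

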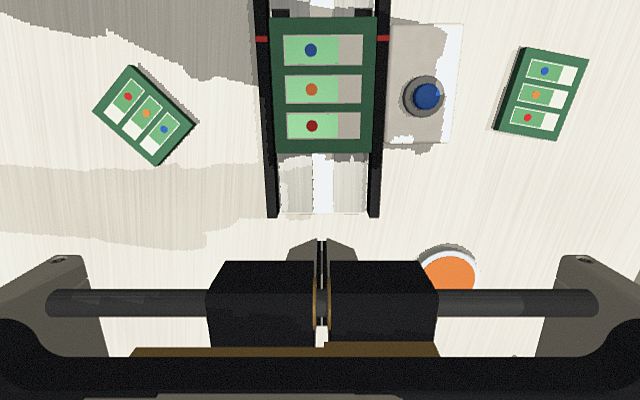

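The wrist view shows the carrier in line between the guides at (325,84), its rear edge at row 150, and the closed fingertips at (322,240). The open rail behind the carrier is clear, so I'll descend there.

Emit:
{"name": "jog_arm", "arguments": {
  "motion": [
    [[0.002,0.001,0.04,0,0,0,1],[0.002,0.001,0.08,0,0,0,1],[0.002,0.001,0.12,0,0,0,1],[0.002,0.001,0.15,0,0,0,1],[0.002,0.001,0.17,0,0,0,1],[0.002,0.001,0.185,0,0,0,1],[0.002,0.001,0.194,0,0,0,1],[0.002,0.001,0.194,0,0,0,1]]
  ]
}}

```text
clock: 3.02
position: [0.5609, -0.1587, 0.0311]
ee_rot: [-2.058, -2.37, 0.003]
force: [-1.9, -0.1, -0.6]
width: 0.005
gripper_force: 0.0
```

```bash
python3 -c "
from h import *
goto(-.075,0,.032)
save('wrist','w1.png')
"
```

```text
t 3.0167 s,c,z -0.2036 0.0015 0.0311 F [-1.9 -0.1 -0.6] w 0.0
shift [ 0.1286  0.0006 -0.0008] turn [-0.003 -0.001 -0.007]
```

View pics/w1.png

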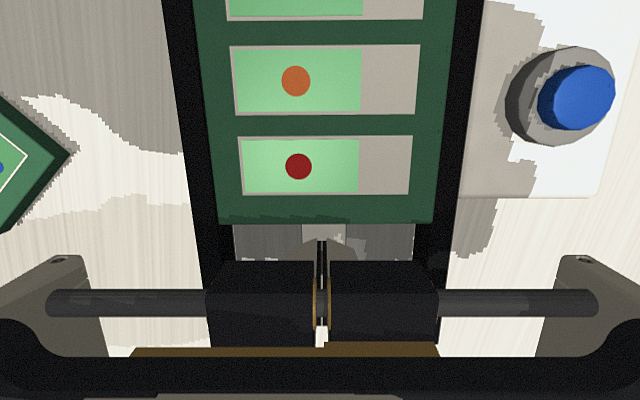

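Fingertips are down behind the rear edge (row 222) and centred at column 322. Starting the push.

Emit:
{"name": "jog_arm", "arguments": {
  "motion": [
    [[0.008,0,0,0,0,-0.007,1],[0.016,0,0,0,0,-0.007,1],[0.024,0,0,0,0,-0.007,1],[0.033,0,0,0,0,-0.007,1],[0.043,0,0,0,0,-0.007,1],[0.053,0,0,0,0,-0.007,1],[0.063,0,0,0,0,-0.007,1],[0.073,0,0,0,0,-0.007,1],[0.083,0,0,0,0,-0.007,1],[0.091,0,0,0,0,-0.007,1]]
  ]
}}

```text
clock: 3.9
position: [0.5504, -0.0674, 0.034]
ee_rot: [2.048, 2.378, 0.001]
force: [1.8, -5.8, 5.9]
width: 0.006
gripper_force: 3.3
```

```bash
python3 -c "
from h import *
goto(-.075,0,.032)
get_image('top')
for d in silhouettes('carrier','top'):
  p=ray('top',*d['pixel'],.05)-S; print(d['p'],(p@A).round(4), (p@[-A[1],A[0],0]).round(4))
"
```

```text
t 3.9 s,c,z -0.1118 -0.0016 0.034 F [ 1.8 -5.8  5.9] w 0.01
shift [ 0.0368 -0.0015  0.0019] turn [0.002 0.002 0.001]
0.96 -0.0211 -0.0021
0.6 -0.1237 0.2094
0.57 -0.1154 -0.2321
```

Emit:
{"name": "jog_arm", "arguments": {
  "motion": [
    [[0.005,0,0,0,0,0,1],[0.01,0,0,0,0,0,1],[0.014,0,0,0,0,0,1],[0.014,0,0,0,0,0,1]]
  ]
}}

```text
clock: 4.33
position: [0.5478, -0.0539, 0.0332]
ee_rot: [2.049, 2.38, 0.0]
force: [-0.1, -2.3, 1.2]
width: 0.002
gripper_force: 1.2
```

```bash
python3 -c "
from h import *
goto(-.075,0,.032)
a=save('side','s1.png')[130:290,230:410]; b=save('top','t1.png')[150:250,240:420]
c=lambda x,h:cv2.resize(x,(720,h),interpolation=cv2.INTER_CUBIC)
cv2.imwrite('pics/c1.png',cv2.cvtColor(cv2.resize(np.vstack([c(a,640),c(b,400)]),(415,600),interpolation=cv2.INTER_AREA),cv2.COLOR_RGB2BGR))
"
```

```text
t 4.3333 s,c,z -0.098 -0.001 0.0332 F [-0.1 -2.3  1.2] w 0.0
shift [ 0.023  -0.001   0.0012] turn [0.001 0.001 0.001]
```

View pics/c1.png

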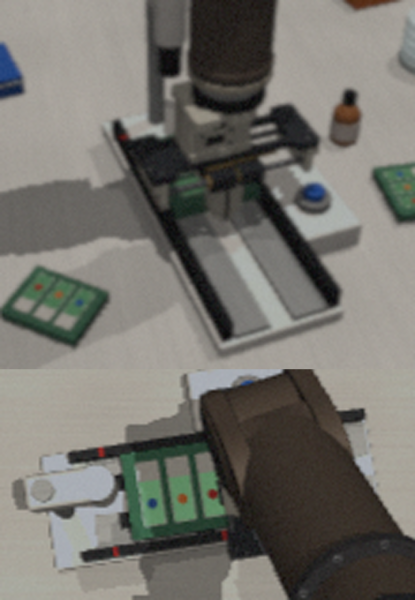

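The view shows the carrier's front edge about 20 mm short of the front red marks, with the fingers behind its middle. I'll measure the front edge from the saved top image.

```bash
cat >> h.py <<'E'
def front(im,z=.05):
    "stage coordinates (from seat) of the carrier's front edge, from top picture (RGB)"
    r=im.astype(int); g=(r[:,:,1]>r[:,:,0]+15)&(r[:,:,1]>r[:,:,2]+8); L=np.array([-A[1],A[0],0]); out=[]
    for c in np.arange(-.04,.041,.01):
        ss=np.arange(-.16,.11,.0005); q=[proj("top",S+A*s+L*c+[0,0,z]) for s in ss]
        k=[s for s,(u,v) in zip(ss,q) if g[int(round(v)),int(round(u))]]
        out.append(round(max(k),4) if k else None)
    return out
E
python3 -c "
from h import *
for f in('top0','t1'): print(f,front(cv2.cvtColor(cv2.imread('pics/%s.png'%f),4)))
"
```

```text
Traceback (most recent call last):
  File "h.py", line 24, in front
    ss=np.arange(-.16,.11,.0005); q=[proj("top",S+A*s+L*c+[0,0,z]) for s in ss]
                                     ~~~~^^^^^^^^^^^^^^^^^^^^^^^^^
  File "h.py", line 9, in proj
    c,f=cam(n);T=np.array(c["T"]); q=T[:3,:3].T@(np.array(p)-T[:3,3]); return np.array([c["cx"]+f*q[0]/q[2],c["cy"]+f*q[1]/q[2]])
        ~~~^^^
  File "h.py", line 5, in cam
    c=camera_params(n); f=200/np.tan(np.radians(c["vertical_fov"])/2); return c,f
ValueError: time passes only in moves, steps and waits
```

```bash
sed -i 's/^def cam(n):/import functools\n@functools.lru_cache\ndef cam(n):/' h.py
python3 -c "
from h import *
for f in('top0','t1'): print(f,front(cv2.cvtColor(cv2.imread('pics/%s.png'%f),4)))
"
```

```text
top0 [np.float64(-0.046), np.float64(-0.0475), np.float64(-0.046), np.float64(-0.047), np.float64(-0.0485), np.float64(-0.0465), np.float64(-0.048), np.float64(-0.0465), np.float64(-0.0475)]
t1 [np.float64(0.042), np.float64(0.0435), np.float64(0.0425), np.float64(0.041), np.float64(0.0425), np.float64(0.041), np.float64(0.0425), np.float64(0.044), np.float64(0.043)]
```

Emit:
{"name": "jog_arm", "arguments": {
  "motion": [
    [[0.005,-0.001,0,0,0,0,1],[0.01,-0.001,0,0,0,0,1],[0.014,-0.001,0,0,0,0,1],[0.017,-0.001,0,0,0,0,1],[0.018,-0.001,0,0,0,0,1],[0.019,-0.001,0,0,0,0,1],[0.02,-0.001,0,0,0,0,1],[0.021,-0.001,0,0,0,0,1],[0.022,-0.001,0,0,0,0,1],[0.022,-0.001,0,0,0,0,1]]
  ]
}}

```text
clock: 5.27
position: [0.5429, -0.0322, 0.0326]
ee_rot: [-2.05, -2.38, 0.0]
force: [-0.4, -3.9, 0.7]
width: 0.008
gripper_force: 1.7
```

```bash
python3 -c "
from h import *
goto(-.075,0,.032)
print(front(save('top','t2.png'),.047))
"
```

```text
t 5.2667 s,c,z -0.0758 0.0006 0.0326 F [-0.4 -3.9  0.7] w 0.01
shift [0.0008 0.0006 0.0006] turn [-0.001 -0.     0.001]
[np.float64(0.0615), np.float64(0.055), np.float64(0.0205), np.float64(0.052), np.float64(0.0565), np.float64(0.0635), np.float64(0.0645), np.float64(0.0635), np.float64(0.065)]
```

Emit:
{"name": "jog_arm", "arguments": {
  "motion": [
    [[0.001,0,0,0,0,0,1],[0.0015,0,0,0,0,0,1],[0.002,0,0,0,0,0,1],[0.002,0,0,0,0,0,1]]
  ]
}}

```text
clock: 5.65
position: [0.5427, -0.0299, 0.0326]
ee_rot: [-2.049, -2.381, 0.0]
force: [-0.7, -1.7, -1.2]
width: 0.003
gripper_force: 1.1
```

```bash
python3 -c "
from h import *
goto(-.075,0,.032)
print(front(save('top','t3.png'),.047)[5:])
"
```

```text
t 5.65 s,c,z -0.0736 0.0005 0.0326 F [-0.7 -1.7 -1.2] w 0.0
shift [-0.0014  0.0005  0.0006] turn [-0.    -0.     0.002]
[np.float64(0.066), np.float64(0.0675), np.float64(0.066), np.float64(0.0675)]
```

Emit:
{"name": "jog_arm", "arguments": {
  "motion": [
    [[0.001,0,0,0,0,0,1],[0.0015,0,0,0,0,0,1],[0.002,0,0,0,0,0,1],[0.002,0,0,0,0,0,1]]
  ]
}}

```text
clock: 6.03
position: [0.5426, -0.0289, 0.0326]
ee_rot: [2.05, 2.38, -0.001]
force: [0.6, -4.0, -1.9]
width: 0.004
gripper_force: 2.5
```

```bash
python3 -c "
from h import *
goto(-.075,0,.032)
print(front(save('top','t4.png'),.047)[5:])
"
```

```text
t 6.0333 s,c,z -0.0726 0.0005 0.0326 F [ 0.6 -4.  -1.9] w 0.0
shift [-0.0024  0.0005  0.0006] turn [-0.     0.001  0.001]
[np.float64(0.069), np.float64(0.0675), np.float64(0.066), np.float64(0.0675)]
```

Emit:
{"name": "jog_arm", "arguments": {
  "motion": [
    [[-0.005,0,0,0,0,0,1],[-0.02,0,0,0,0,0,1],[-0.04,0,0,0,0,0,1],[-0.05,0,0,0,0,0,1],[-0.05,0,0,0,0,0,1]]
  ]
}}

```text
clock: 6.5
position: [0.5503, -0.0803, 0.0326]
ee_rot: [2.054, 2.377, -0.001]
force: [0.3, 0.0, 0.2]
width: 0.0
gripper_force: 0.0
```

```bash
python3 -c "
from h import *
goto(-.075,0,.032)
t=save('top','t5.png'); print(front(t,.044)[5:])
a=save('side','s5.png')[130:290,230:410]; w=save('wrist','w5.png')
cv2.imwrite('pics/c5.png',cv2.cvtColor(np.vstack([cv2.resize(w,(480,300)),cv2.resize(a,(480,300),interpolation=cv2.INTER_CUBIC)]),cv2.COLOR_RGB2BGR))
"
```

```text
t 6.5 s,c,z -0.1245 0.0005 0.0326 F [0.3 0.  0.2] w 0.0
shift [0.0495 0.0003 0.0006] turn [ 0.     0.001 -0.002]
[np.float64(0.066), np.float64(0.0675), np.float64(0.0665), np.float64(0.068)]
```

View pics/c5.png

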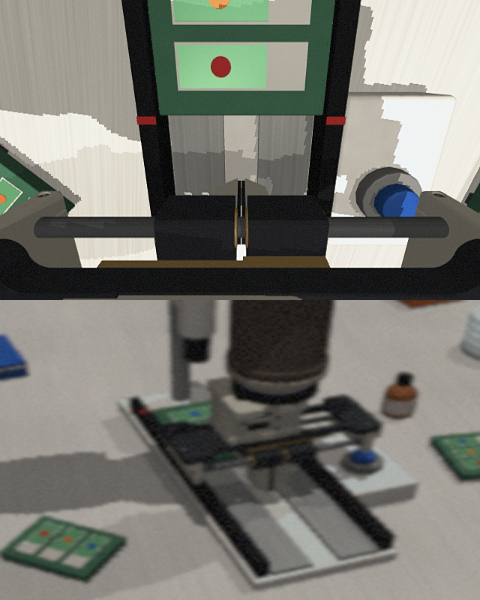

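The carrier's rear edge now lies just past the rear red marks. I'll check the drop by zooming on the rear edge against the guide tops.

```bash
python3 -c "
from h import *
im=cv2.imread('pics/w5.png'); cv2.imwrite('pics/c6.png',cv2.resize(im[100:180,165:475],None,fx=2.5,fy=5,interpolation=cv2.INTER_CUBIC))
L=np.array([-A[1],A[0],0])
for z,h in((.044,'dropped'),(.050,'high')):
  for x in (0,.003): print(h,x,[proj('wrist',S+A*(x-.065)+L*c+[0,0,z]).round(1).tolist() for c in(.052,-.052)],'bottom',proj('wrist',S+A*(x-.065)+[0,0,z-.018]).round(1))
print('guides',[proj('wrist',S-A*.062+L*c+[0,0,.044]).round(1).tolist() for c in(.066,.054,-.054,-.066)])
for r in (145,150,155): print(r,im[r,160:480:4].tolist()[::8])
"
```

```text
dropped 0 [[212.9, 161.7], [432.1, 162.0]] bottom [322.4 155.3]
dropped 0.003 [[212.2, 155.4], [432.8, 155.7]] bottom [322.4 149.6]
high 0 [[208.5, 164.2], [436.6, 164.5]] bottom [322.5 157.3]
high 0.003 [[207.8, 157.7], [437.4, 158.0]] bottom [322.5 151.4]
guides [[182.5, 155.4], [208.0, 155.4], [437.1, 155.7], [462.5, 155.7]]
145 [[145, 156, 161], [22, 21, 20], [63, 82, 50], [63, 84, 55], [62, 81, 50], [60, 82, 52], [56, 80, 44], [66, 87, 55], [64, 88, 55], [23, 24, 22]]
150 [[154, 164, 168], [25, 24, 23], [63, 83, 50], [60, 84, 51], [67, 85, 55], [59, 82, 49], [61, 84, 48], [64, 88, 55], [66, 90, 55], [5, 1, 8]]
155 [[146, 159, 163], [26, 28, 94], [105, 105, 113], [120, 125, 129], [127, 130, 133], [172, 184, 192], [124, 132, 134], [129, 135, 136], [97, 101, 102], [20, 23, 83]]
```

View pics/c6.png

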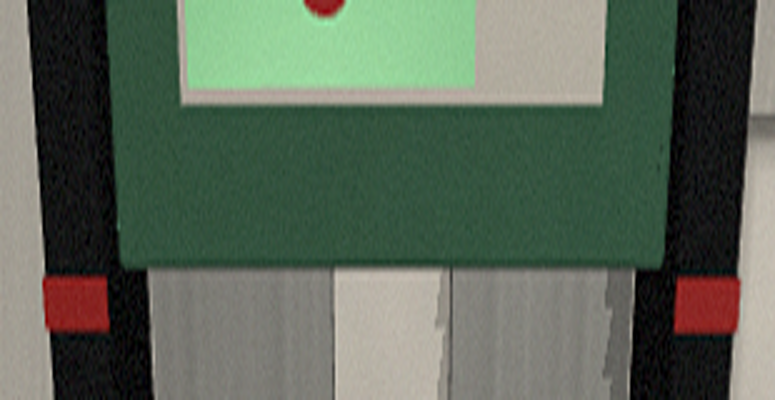

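The rear top edge is about 218 px wide. The model predicts 221 px for dropped and 230 px for riding high, so the carrier is seated, about 3 mm along the rails. Next is the button.

Emit:
{"name": "jog_arm", "arguments": {
  "motion": [
    [[0,0,-0.03,0,0,0,1],[0,0,-0.06,0,0,0,1],[0.0045,0.035,-0.07,0,0,0,1],[0.0045,0.07,-0.07,0,0,0,1],[0.0045,0.095,-0.07,0,0,0,1],[0.0045,0.1055,-0.07,0,0,0,1],[0.0045,0.1055,-0.07,0,0,0,1],[0.0045,0.1055,-0.07,0,0,0,1]]
  ]
}}

```text
clock: 7.32
position: [0.6533, -0.0558, 0.1022]
ee_rot: [-2.047, -2.382, -0.0]
force: [-0.4, 0.6, 0.6]
width: 0.007
gripper_force: 0.0
```

```bash
python3 -c "
from h import *
goto(-.12,-.105,.06)
s=save('side','s7.png'); w=save('wrist','w7.png')
cv2.imwrite('pics/c7.png',cv2.cvtColor(np.vstack([cv2.resize(w,(480,300)),cv2.resize(s[130:290,260:440],(480,300),interpolation=cv2.INTER_CUBIC)]),cv2.COLOR_RGB2BGR))
"
```

```text
t 7.3167 s,c,z -0.1154 -0.105 0.1022 F [-0.4  0.6  0.6] w 0.01
shift [-0.0046 -0.      0.0422] turn [-0.001 -0.001  0.003]
```

View pics/c7.png

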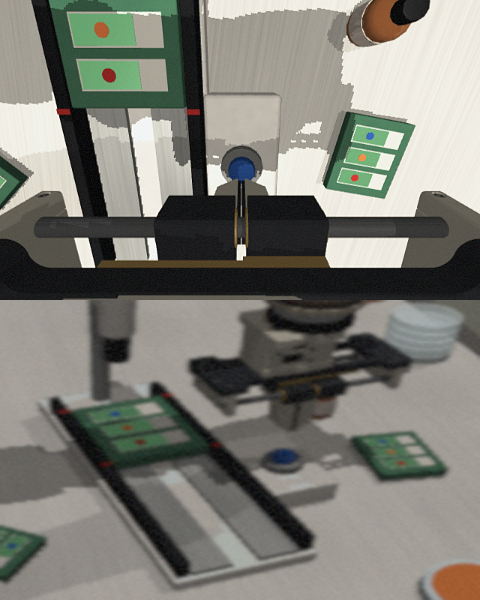

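The wrist view shows the button at (240,165), directly ahead of the fingertips, and the side view shows the carrier flat and flush between its red marks. Descending onto the button.

Emit:
{"name": "jog_arm", "arguments": {
  "motion": [
    [[-0.0045,0,0.015,0,0,0,1],[-0.0045,0,0.03,0,0,0,1],[-0.0045,0,0.04,0,0,0,1],[-0.0045,0,0.045,0,0,0,1],[-0.0045,0,0.048,0,0,0,1],[-0.0045,0,0.05,0,0,0,1],[-0.0045,0,0.05,0,0,0,1]]
  ]
}}

```text
clock: 8.0
position: [0.654, -0.0621, 0.053]
ee_rot: [-2.05, -2.38, 0.001]
force: [-3.2, -0.8, 4.6]
width: 0.001
gripper_force: 1.8
```

```bash
python3 -c "
from h import *
goto(-.12,-.105,.04)"
```

```text
t 8.0 s,c,z -0.1217 -0.1048 0.053 F [-3.2 -0.8  4.6] w 0.0
shift [0.0017 0.0002 0.0129] turn [-0.001  0.     0.001]
```

Emit:
{"name": "jog_arm", "arguments": {
  "motion": [
    [[0.001,0,0.002,0,0,0,1],[0.001,0,0.004,0,0,0,1],[0.001,0,0.006,0,0,0,1],[0.001,0,0.006,0,0,0,1],[0.001,0,0.006,0,0,0,1]]
  ]
}}

```text
clock: 8.42
position: [0.6548, -0.0618, 0.0516]
ee_rot: [2.049, 2.377, -0.0]
force: [-16.7, -3.1, 40.6]
width: 0.007
gripper_force: 20.2
```

```bash
python3 -c "
from h import *
goto(-.12,-.105,.04)"
```

```text
t 8.4167 s,c,z -0.1216 -0.1057 0.0516 F [-16.7  -3.1  40.6] w 0.01
shift [ 0.0016 -0.0007  0.0115] turn [0.002 0.003 0.001]
```

Emit:
{"name": "jog_arm", "arguments": {
  "motion": [
    [[0,0,-0.008,0,0,0,1],[0,0,-0.016,0,0,0,1],[0,0,-0.016,0,0,0,1]]
  ]
}}

```text
clock: 8.67
position: [0.6559, -0.0608, 0.0649]
ee_rot: [2.048, 2.378, 0.004]
force: [0.8, -0.1, 0.2]
width: 0.007
gripper_force: 0.0
```

```bash
python3 -c "
from h import *
goto(-.12,-.105,.04)
w=save('wrist','w8.png'); s=save('side','s8.png')
cv2.imwrite('pics/c8.png',cv2.cvtColor(np.hstack([cv2.resize(w[120:300,200:440],(400,300)),cv2.resize(s[190:240,330:397],(400,300),interpolation=cv2.INTER_CUBIC)]),cv2.COLOR_RGB2BGR))
"
```

```text
t 8.6667 s,c,z -0.1207 -0.1069 0.0649 F [ 0.8 -0.1  0.2] w 0.01
shift [ 0.0007 -0.002   0.0249] turn [0.004 0.    0.001]
```

View pics/c8.png

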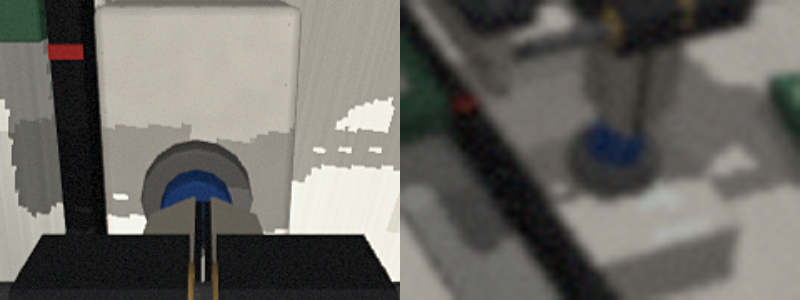

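The wrist crop shows the closed tips centred on the button and slightly wider than its grey collar. A force profile will tell me whether I pressed the spring or the collar.

Emit:
{"name": "jog_arm", "arguments": {
  "motion": [
    [[0,-0.001,0.002,0,0,0,1],[0,-0.001,0.003,0,0,0,1],[0,-0.001,0.003,0,0,0,1]]
  ]
}}

```text
clock: 9.02
position: [0.6526, -0.0613, 0.0586]
ee_rot: [-2.049, -2.38, 0.001]
force: [-0.6, 0.3, -0.9]
width: 0.002
gripper_force: 0.0
```

Emit:
{"name": "jog_arm", "arguments": {
  "motion": [
    [[0,0,0.002,0,0,0,1],[0,0,0.002,0,0,0,1]]
  ]
}}

```text
clock: 9.18
position: [0.653, -0.0612, 0.0572]
ee_rot: [-2.05, -2.38, 0.0]
force: [-0.6, 0.6, 2.1]
width: 0.009
gripper_force: 0.8
```

Emit:
{"name": "jog_arm", "arguments": {
  "motion": [
    [[0,0,0.002,0,0,0,1],[0,0,0.002,0,0,0,1]]
  ]
}}

```text
clock: 9.35
position: [0.6532, -0.0613, 0.0555]
ee_rot: [-2.05, -2.38, 0.0]
force: [-0.6, -0.2, 3.6]
width: 0.003
gripper_force: 1.2
```

Emit:
{"name": "jog_arm", "arguments": {
  "motion": [
    [[0,0,0.002,0,0,0,1],[0,0,0.002,0,0,0,1]]
  ]
}}

```text
clock: 9.52
position: [0.6533, -0.0612, 0.0536]
ee_rot: [2.05, 2.381, 0.0]
force: [-1.0, -0.1, 2.6]
width: 0.005
gripper_force: 1.6
```

Emit:
{"name": "jog_arm", "arguments": {
  "motion": [
    [[0,0,0.002,0,0,0,1],[0,0,0.002,0,0,0,1]]
  ]
}}

```text
clock: 9.68
position: [0.6534, -0.0612, 0.0524]
ee_rot: [2.05, 2.38, 0.0]
force: [-2.6, -1.2, 7.9]
width: 0.004
gripper_force: 3.5
```

The force holds at about 2–4 N from 0.058 to 0.0525 and then goes stiff, so the button is through its full travel. A small final press, then release.

Emit:
{"name": "jog_arm", "arguments": {
  "motion": [
    [[0,0,0.001,0,0,0,1],[0,0,0.001,0,0,0,1],[0,0,0.001,0,0,0,1]]
  ]
}}

```text
clock: 9.93
position: [0.6534, -0.0612, 0.0521]
ee_rot: [2.05, 2.38, 0.0]
force: [-5.0, 0.6, 15.5]
width: 0.005
gripper_force: 7.8
```

Emit:
{"name": "jog_arm", "arguments": {
  "motion": [
    [[0,0,-0.01,0,0,0,1],[0,0,-0.04,0,0,0,1],[0,0,-0.08,0,0,0,1],[0,0,-0.1,0,0,0,1],[0,0,-0.1,0,0,0,1],[0,0,-0.1,0,0,0,1]]
  ]
}}

```text
clock: 10.43
position: [0.6541, -0.0613, 0.1521]
ee_rot: [2.049, 2.379, 0.003]
force: [-0.8, -0.5, -0.3]
width: 0.006
gripper_force: 0.0
```

```bash
python3 -c "
from h import *
goto(-.12,-.105,.04)
w=save('wrist','w9.png'); s=save('side','s9.png'); print(front(save('top','t9.png'),.044)[5:])
cv2.imwrite('pics/c9.png',cv2.cvtColor(np.hstack([cv2.resize(w,(400,300)),cv2.resize(s[150:285,270:410],(400,300),interpolation=cv2.INTER_CUBIC)]),cv2.COLOR_RGB2BGR))
"
```

```text
t 10.4333 s,c,z -0.121 -0.1051 0.1521 F [-0.8 -0.5 -0.3] w 0.01
shift [ 0.0011 -0.0004  0.1121] turn [0.003 0.001 0.001]
[np.float64(0.066), np.float64(0.0675), np.float64(0.0665), np.float64(0.068)]
```

View pics/c9.png

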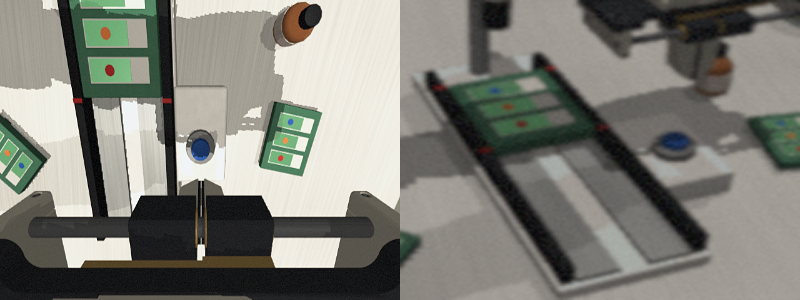

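The carrier lies flush between its red marks, the button is out again, and the bottle is still standing with the arm clear of everything.

```bash
python3 -c "
from cell import sign_off
print(sign_off())"
```

```text
the job is handed in; nothing more can be done
None
```

I pushed the carrier until it dropped into its notches (about 3 mm along from the seat, within the 6 mm allowed). I then pressed the start button fully in and released it, and handed the job in at about 10.6 s; no verdict came back. The first press reached 40.6 N at the fingertips, more than the button needed.

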